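# Find the steel hub by weight

### The job

Three closed tins on the painter's bench look alike, but one holds a steel hub, one the same hub in aluminium and one is empty; only lifting them tells which. Set the steel one, next to be painted, on the middle of the round steel dish and put the empty one in the rectangular bin with the low walls that stands near the tins, and leave the aluminium one standing where it stood at the start. Keep the tins upright, set them down gently without dropping them, and do not disturb the other things on the bench.

Things in the scene. Friction and masses are not known exactly. Their poses are not given: they have to be found in the camera images.
- tin_a: one of three closed tins that look exactly alike: plain bright tinplate cylinder, 62 mm diameter, 72 mm high, with a pressed-in lid that stays shut. Origin at the centre of its underside, z along its axis. Its letter says nothing of its contents. Total weight: about 0.5 kg with the steel hub, 0.22 kg with the aluminium hub, 0.09 kg empty (each within about 12 %)
- tin_b: one of three closed tins that look exactly alike: plain bright tinplate cylinder, 62 mm diameter, 72 mm high, with a pressed-in lid that stays shut. Origin at the centre of its underside, z along its axis. Its letter says nothing of its contents. Total weight: about 0.5 kg with the steel hub, 0.22 kg with the aluminium hub, 0.09 kg empty (each within about 12 %)
- tin_c: one of three closed tins that look exactly alike: plain bright tinplate cylinder, 62 mm diameter, 72 mm high, with a pressed-in lid that stays shut. Origin at the centre of its underside, z along its axis. Its letter says nothing of its contents. Total weight: about 0.5 kg with the steel hub, 0.22 kg with the aluminium hub, 0.09 kg empty (each within about 12 %)
- dish: round shallow plain steel dish fixed to the bench, 196 mm over its rim, rim 20 mm high, flat floor 4 mm above the bench and about 165 mm across. Origin at the centre of its underside. It and the bin may change sides
- dish_floor (a point): centre of the dish's floor, 4 mm above the bench; the tin with the steel hub goes here
- bin: low rectangular open plastic bin fixed to the bench, 170 mm along its x, 160 mm along its y, walls 40 mm high and 4 mm thick, floor 4 mm thick. Origin at the centre of its underside. The row of taller bins at the far edge of the bench is only equipment
- bin_floor (a point): centre of the bin's inner floor, 4 mm above the bench; the empty tin goes into this bin; axes as the bin's
- brush: paint brush lying on the bench, 170 mm long, bystander; origin under its middle, length along its x
- tape: roll of paper tape lying flat, 90 mm across, 22 mm high, bystander; origin under its centre
- cover: blue painted side cover lying flat, about 185 x 100 mm, 22 mm thick, bystander; origin under its middle, length along its x
- can: open empty steel can, 84 mm across, 80 mm high, bystander; origin under its centre
- potlid: round painted pot lid lying flat, 86 mm across, 14 mm high, bystander; origin under its centre
- thinner: white plastic bottle, 60 mm across, 150 mm high, bystander; origin under its centre
There are look-alikes about, which are no part of the job. There is more than one size of the bin; the one meant has the size given above.

How it is judged:
By the outcome, as a careful person would: the job done as asked, in the order asked, and still so for the second after the job is handed in, with the robot touching nothing.
It also fails if it takes over 67 s, if anything falls off the work surface, if the arm or the gripper's body presses on something with over 40 N, if the wrist force passes 120 N, or if a joint passes its speed limit or range.

### The arm

A 7-joint arm with a two-finger parallel gripper is mounted at the origin on the work surface. World frame = base frame: x ahead of the robot, y to its left, z up, the work surface at z = 0. Lengths are in m, angles in rad, forces in N, time in s.
With the tool pointing down it reaches from about 0.4 to 0.85 m from the base axis. Payload 4.5 kg.
Tool frame: the origin (TCP) lies at the very end of the fingers, on their centre line; the grasp point (between the pads) lies 19 mm behind it; z points along the fingers, y is the line along which they close (so a half turn about z gives the same grasp; the last joint's range is limited). The gripper opens to 88 mm and grips with 3 to 60 N. Pads are 18 mm wide; open, the fingers measure 123 mm over their backs; the gripper's body (75 mm by 187 mm) begins 45 mm behind the grasp point.
Start: joints at [-1.205, 0.689, -0.195, 1.565, 0.157, 0.902, -0.215], TCP at [0.204, 0.591, 0.239] pointing down, gripper open.
Joint ranges: [-3.01, 3.01], [-0.46, 2.08], [-1.47, 1.51], [0.13, 2.56], [-1, 4.14], [0.04, 2.09], [-2.66, 2.66]. Speed limits (rad/s): [2.57, 2.57, 3.14, 3.14, 3.14, 3.14, 3.14].

### API

Orientations are given as a unit quaternion [x, y, z, w].
In Python, from plant import r gives the robot as it stands. The module is installed in compiled form; this text tells all that it offers.
- The arm moves only by the shell command python3 -m pendant 'ROWS' [FORCE]. ROWS is JSON, one flat list of numbers, 7 for each row, row after row: the opening, from 0 (shut) to 1 (fully open), then the shift along the tool's x, y, z scaled (see below), then the turn, a rotation vector about the tool's x, y, z scaled (see below). A call has 1 to 12 rows; each row is the pose to reach, as a shift and turn from the pose commanded when the call began, along the tool's axes at that moment; what a row does not reach only later rows make up. The controller multiplies each number of a shift by 0.15 m and each number of a turn by pi/2 rad. A row lasts 1/10 s, in which the tool goes at most 50 mm and 8.59 degrees, less where a joint would pass 70% of its speed; a pose out of reach is approached as far as the arm can. A call with a number of a shift or a turn outside -1 to 1 is refused whole. A call with a gripper value outside its range is refused whole. The fingers move at their own pace and stop on an object; FORCE is the grip in N (left out, the last holds). Time passes only in rows, so rows that repeat a pose let the fingers close. It gives the time, the measured TCP pose, the force, the opening and the grip force at its end, in the units of the state.
- r.get_state(): the state, without advancing time (a new reading comes with each control period).
- r.snapshot(name): name is "side" or "top" or "wrist"; returns a dict with "img" (420x560x3 uint8, red, green, blue), "mtx" (3x3 intrinsics, pixels), "cam_to_world" (4x4, takes a point from camera to world coordinates). Camera axes: x right, y up, looking along -z (the intrinsics and any distortion apply to the point x, -y, -z); pixel columns grow to the right and rows downward; lengths in m; the calibration is good to about 2 mm. The wrist camera is an equidistant fisheye: a pixel r from the principal point sees the ray r / f radians off the axis. A picture is of the moment at which its call begins. There is no depth.
- r.finish_job(): hands the job in; it is judged then, once.
The state is a dict: "clock": time; "q": joint angles; "qd": joint speeds; "joint_torque": joint torques, N m; "tool_pos": TCP position; "eef_rot": TCP orientation; "contact_force": force on the tool from outside, world axes, zero at the start; "moment": the same for the moment, N m; "opening": opening from 0.0 (shut) to 1.0 (fully open); "finger_force": force on a finger pad.
Only numpy, scipy, OpenCV 4.12 (cv2) and the standard library are available. Lean on these libraries where they do the work, as an engineer would, in place of code of your own. Each camera call takes 0.05 s, during which the arm holds its last target. There are 200 camera calls.

## Working session

There is one attempt and no reset: what is moved stays moved. The work goes in short steps, Python scripts to look and compute and a shell command to move; the robot and the scene stay as the last step left them, time stands still between calls to the robot, and variables do not carry over. Pictures are saved under pics/ and viewed, at most 10 in all, crops included, and the job is handed in when it is done.

```bash
mkdir -p pics; python3 - <<'E'
from plant import r
import cv2,numpy as np
for n in ["top","side"]:
    s=r.snapshot(n); cv2.imwrite(f"pics/{n}0.png",s["img"][:,:,::-1]); np.savez(f"{n}0.npz",**s)
    print(n,s["mtx"].tolist(),np.round(s["cam_to_world"],4).tolist(),s.keys())
s=r.get_state(); print({k:np.round(v,3).tolist() for k,v in s.items()})
E
```

```text
top [[533.6191153286302, 0.0, 286.2750624015052], [0.0, 533.6191153286302, 213.60704921102658], [0.0, 0.0, 1.0]] [[0.0279, 0.9849, -0.1706, 0.1921], [-0.9996, 0.0283, -0.0002, 0.0092], [0.0047, 0.1705, 0.9853, 1.6534], [0.0, 0.0, 0.0, 1.0]] dict_keys(['img', 'mtx', 'cam_to_world'])
side [[451.3032192466643, 0.0, 274.05610337673784], [0.0, 451.3032192466643, 206.11416656923922], [0.0, 0.0, 1.0]] [[0.6742, 0.3977, -0.6223, -0.1946], [-0.7382, 0.3367, -0.5846, -0.6323], [-0.023, 0.8535, 0.5206, 0.6253], [0.0, 0.0, 0.0, 1.0]] dict_keys(['img', 'mtx', 'cam_to_world'])
{'clock': 0.1, 'q': [-1.205, 0.69, -0.195, 1.566, 0.157, 0.903, -0.215], 'qd': [-0.001, -0.001, 0.0, -0.004, -0.002, 0.0, 0.0], 'joint_torque': [-0.004, -52.851, -1.272, -15.384, -0.053, 0.002, 0.0], 'tool_pos': [0.203, 0.59, 0.238], 'eef_rot': [0.165, 0.986, -0.001, -0.0], 'contact_force': [-0.049, 0.366, -0.011], 'moment': [-0.001, -0.018, -0.029], 'finger_force': 0.0, 'opening': 1.0}
```

View pics/top0.png

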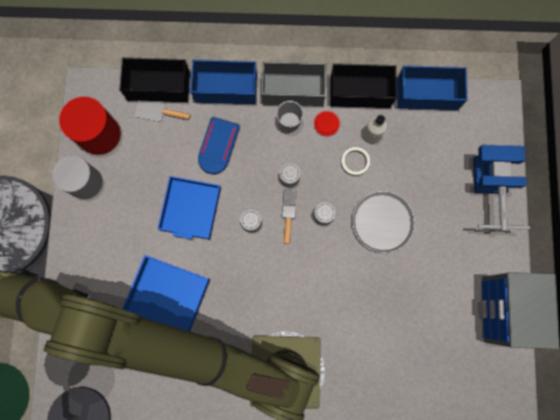

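View pics/side0.png

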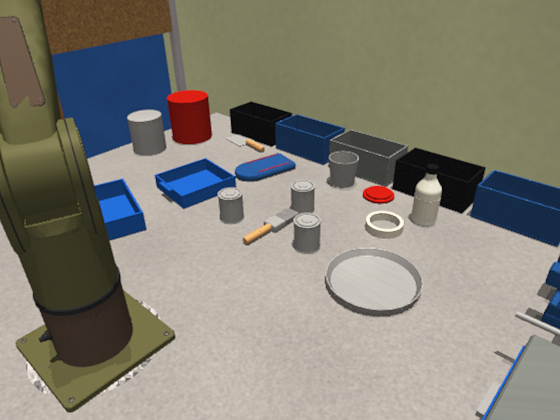

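The top view shows tins near (289,175), (250,220) and (325,213), the brush between them at (288,217), and the dish at (383,222). There are blue bins at (190,209) and (167,293). In the side view the tins are at (231,205), (302,197) and (307,232). I'll zoom in on both.

```bash
cat > h.py <<'E'
import numpy as np,cv2
def ray(s,u,v):
    K=s["mtx"];T=s["cam_to_world"]
    d=np.array([(u-K[0,2])/K[0,0],-(v-K[1,2])/K[1,1],-1.0])
    return T[:3,3],T[:3,:3]@d
def onz(s,u,v,z):
    o,d=ray(s,u,v); return o+d*(z-o[2])/d[2]
def proj(s,p):
    T=s["cam_to_world"];c=T[:3,:3].T@(np.asarray(p,float)-T[:3,3]);K=s["mtx"]
    return np.array([K[0,2]+K[0,0]*c[0]/-c[2],K[1,2]+K[1,1]*c[1]/c[2]])
def tri(rays):
    A=np.zeros((3,3));b=np.zeros(3)
    for o,d in rays:
        d=d/np.linalg.norm(d);P=np.eye(3)-np.outer(d,d);A+=P;b+=P@o
    p=np.linalg.solve(A,b);return p,[float(np.linalg.norm(np.cross(p-o,d/np.linalg.norm(d)))) for o,d in rays]
E
python3 - <<'E'
from h import *
t=dict(np.load("top0.npz"));s=dict(np.load("side0.npz"))
a=cv2.resize(t["img"][150:260,150:420],None,fx=2.96,fy=2.96,interpolation=cv2.INTER_CUBIC)[:300,:800]
b=cv2.resize(s["img"][160:260,150:430],None,fx=2.857,fy=2.857,interpolation=cv2.INTER_CUBIC)[:285,:800]
b=cv2.copyMakeBorder(b,0,0,0,800-b.shape[1],0); a=cv2.copyMakeBorder(a,0,0,0,800-a.shape[1],0)
cv2.imwrite("pics/z.png",np.vstack([a,b])[:,:,::-1])
for n,uv in dict(t1=(289,172),t2=(250,217),t3=(325,210)).items(): print(n,onz(t,*uv,.072).round(3),proj(s,onz(t,*uv,.072)).round(0))
for n,uv in dict(dish=(383,222),bin=(190,209),bin2=(167,293),brush=(288,217)).items(): print(n,onz(t,*uv,.01).round(3))
# blue bins
hsv=cv2.cvtColor(t["img"],cv2.COLOR_RGB2HSV);m=cv2.inRange(hsv,(100,150,90),(125,255,255))
for c in cv2.findContours(m,0,2)[0]:
    if cv2.contourArea(c)>600:
        q=cv2.approxPolyDP(cv2.convexHull(c),6,True)[:,0]
        print("blue",cv2.minAreaRect(c),q.tolist(),[onz(t,*p,.04)[:2].round(3).tolist() for p in q])
E
```

```text
t1 [0.595 0.005 0.072] [303. 184.]
t2 [0.452 0.118 0.072] [232. 191.]
t3 [ 0.48  -0.107  0.072] [310. 218.]
dish [ 0.459 -0.293  0.01 ]
bin [0.483 0.311 0.01 ]
bin2 [0.221 0.366 0.01 ]
brush [0.466 0.004 0.01 ]
blue ((167.67681884765625, 288.5914611816406), (69.93125915527344, 46.57145309448242), 20.2248592376709) [[145, 256], [208, 280], [192, 317], [133, 300]] [[0.329, 0.433], [0.262, 0.239], [0.152, 0.28], [0.197, 0.459]]
blue ((188.63795471191406, 208.84483337402344), (51.7601318359375, 57.52842712402344), 11.88865852355957) [[170, 177], [219, 187], [208, 238], [159, 228]] [[0.576, 0.373], [0.549, 0.22], [0.389, 0.245], [0.416, 0.396]]
blue ((216.89999389648438, 146.3000030517578), (28.460500717163086, 54.391178131103516), 18.434947967529297) [[236, 124], [225, 166], [206, 171], [199, 155], [212, 118]] [[0.754, 0.176], [0.616, 0.204], [0.599, 0.263], [0.649, 0.287], [0.772, 0.253]]
blue ((434.0086669921875, 83.70613861083984), (62.913970947265625, 31.692176818847656), 1.6846843957901) [[403, 68], [453, 80], [465, 100], [404, 98]] [[0.958, -0.353], [0.922, -0.514], [0.856, -0.55], [0.856, -0.356]]
blue ((223.0, 78.5), (64.0, 31.0), 0.0) [[254, 63], [253, 94], [191, 91], [199, 72]] [[0.961, 0.127], [0.856, 0.126], [0.86, 0.325], [0.925, 0.303]]
```

View pics/z.png

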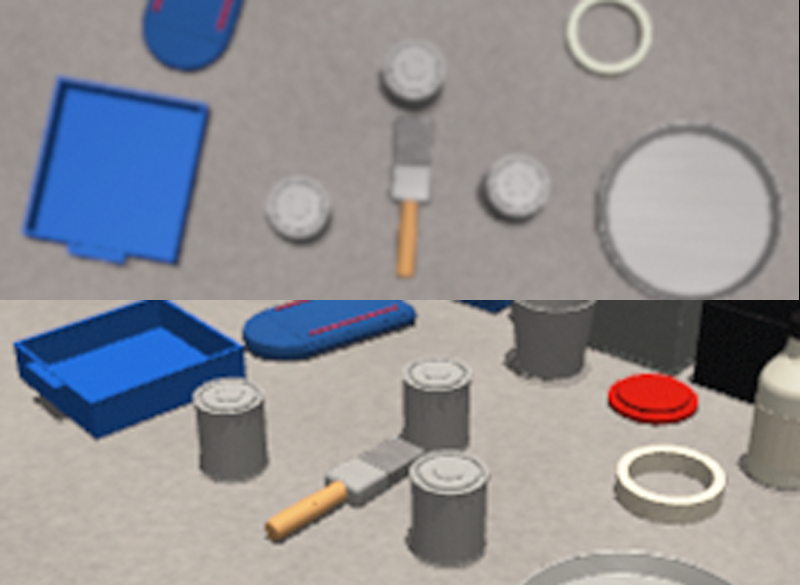

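The zoom shows the lid centres in the top view at about (289.5,173.6), (250.7,219.9) and (325,212.8). In the side view they are at about (303,186), (230.5,193) and (307.5,219). The bin near the tins at (190,209) is the smaller one, so it is the target. Next I'll refine these and triangulate, including the dish rim and the bin floor and rim.

```bash
python3 - <<'E'
from h import *
t=dict(np.load("top0.npz"));s=dict(np.load("side0.npz"))
def lid(S,u,v,r,rv=None,lo=None):
    im=S["img"];g=cv2.cvtColor(im,cv2.COLOR_RGB2GRAY)
    rv=rv or r
    x0,y0=int(u-r),int(v-rv);roi=cv2.resize(g[y0:int(v+rv)+1,x0:int(u+r)+1],None,fx=8,fy=8,interpolation=cv2.INTER_CUBIC)
    th=lo or cv2.threshold(roi,0,255,cv2.THRESH_OTSU)[0]
    m=(roi>th).astype(np.uint8)
    c=max(cv2.findContours(m,0,2)[0],key=cv2.contourArea)
    e=cv2.fitEllipse(cv2.convexHull(c));return (e[0][0]+.5)/8-.5+x0,(e[0][1]+.5)/8-.5+y0,np.array(e[1])/8,th
bg=lambda S,p:S["img"][p[1],p[0]]
T={1:(289.5,173.6),2:(250.7,219.9),3:(325,212.8)};D={1:(303,186.2),2:(230.5,193),3:(307.5,218.8)}
for k in T:
    g=s["img"]
    a=lid(t,*T[k],11,lo=165);b=lid(s,*D[k],15,9,lo=150)
    print(k,np.round(a[:2],1),a[2].round(1),np.round(b[:2],1),b[2].round(1))
    p,e=tri([ray(t,*a[:2]),ray(s,*b[:2])]);p2,e2=tri([ray(t,*T[k]),ray(s,*D[k])]);print("  auto",p.round(4),np.round(e,4),"eye",p2.round(4),np.round(e2,4))
    print("  z072 auto",onz(t,*a[:2],.072).round(4),onz(s,*b[:2],.072).round(4))
# dish
a=lid(t,383,222,36,lo=175);print("dish floor top",a[:3],onz(t,*a[:2],.004))
b=lid(s,374,280,52,34,lo=165);print("dish side",b[:3],onz(s,*b[:2],.004))
print(tri([ray(t,*a[:2]),ray(s,*b[:2])]))
# bin: all-blue incl. dark walls
for S,(u,v,w) in ((t,(190,208,40)),(s,(196,182,45))):
    hsv=cv2.cvtColor(S["img"],cv2.COLOR_RGB2HSV);m=cv2.inRange(hsv,(100,130,20),(125,255,255));z=np.zeros_like(m);z[v-w:v+w,u-w:u+w]=m[v-w:v+w,u-w:u+w]
    f=cv2.inRange(hsv,(100,130,170),(125,255,255))&z
    for mm in (z,f):
        c=max(cv2.findContours(mm,0,2)[0],key=cv2.contourArea);q=cv2.approxPolyDP(cv2.convexHull(c),3,True)[:,0]
        print("bin",q.tolist(),[onz(S,*p,.04)[:2].round(3).tolist() for p in q])
o=np.vstack([cv2.resize(t["img"][165:250,140:260],None,fx=3,fy=3),cv2.resize(s["img"][150:230,140:260],None,fx=3,fy=3)])
E
```

```text
Traceback (most recent call last):
cv2.error: OpenCV(4.12.0) /io/opencv/modules/imgproc/src/shapedescr.cpp:361: error: (-201:Incorrect size of input array) There should be at least 5 points to fit the ellipse in function 'fitEllipseNoDirect'
```

```bash
cat > m.py <<'E'
from h import *
t=dict(np.load("top0.npz"));s=dict(np.load("side0.npz"))
def lid(S,u,v,r,rv=None):
    g=cv2.cvtColor(S["img"],cv2.COLOR_RGB2GRAY);rv=rv or r
    x0,y0=int(u-r),int(v-rv);roi=cv2.resize(g[y0:int(v+rv)+1,x0:int(u+r)+1],None,fx=8,fy=8,interpolation=cv2.INTER_CUBIC)
    th,m=cv2.threshold(roi,0,255,cv2.THRESH_OTSU)
    m=cv2.morphologyEx(m,cv2.MORPH_OPEN,np.ones((5,5)))
    c=max(cv2.findContours(m,0,2)[0],key=lambda c:cv2.contourArea(cv2.convexHull(c)))
    e=cv2.fitEllipse(cv2.convexHull(c));return (e[0][0]+.5)/8-.5+x0,(e[0][1]+.5)/8-.5+y0,np.array(e[1])/8,th
T={1:(289.5,173.6),2:(250.7,219.9),3:(325,212.8)};D={1:(303,186.2),2:(230.5,193),3:(307.5,218.8)}
for k in T:
    a=lid(t,*T[k],12);b=lid(s,*D[k],16,9)
    print(k,np.round(a[:2],1),a[2].round(1),a[3],np.round(b[:2],1),b[2].round(1),b[3])
    p,e=tri([ray(t,*a[:2]),ray(s,*b[:2])]);p2,e2=tri([ray(t,*T[k]),ray(s,*D[k])]);print("  auto",p.round(4),np.round(e,4),"eye",p2.round(4),np.round(e2,4))
a=lid(t,383,222,36);print("dish top",a,onz(t,*a[:2],.004))
b=lid(s,374,280,52,34);print("dish side",b,onz(s,*b[:2],.004))
print(tri([ray(t,*a[:2]),ray(s,*b[:2])]))
for S,(u,v,w) in ((t,(190,208,40)),(s,(196,182,45))):
    hsv=cv2.cvtColor(S["img"],cv2.COLOR_RGB2HSV);m=cv2.inRange(hsv,(100,130,20),(125,255,255));z=np.zeros_like(m);z[v-w:v+w,u-w:u+w]=m[v-w:v+w,u-w:u+w]
    f=cv2.inRange(hsv,(100,130,170),(125,255,255))&z
    for mm in (z,f):
        if mm.any():
            c=max(cv2.findContours(mm,0,2)[0],key=cv2.contourArea);q=cv2.approxPolyDP(cv2.convexHull(c),3,True)[:,0]
            print("bin",q.tolist(),[onz(S,*p,.04)[:2].round(3).tolist() for p in q])
E
python3 m.py
```

```text
Traceback (most recent call last):
  File "m.py", line 12, in <module>
    a=lid(t,*T[k],12);b=lid(s,*D[k],16,9)
  File "m.py", line 9, in lid
    e=cv2.fitEllipse(cv2.convexHull(c));return (e[0][0]+.5)/8-.5+x0,(e[0][1]+.5)/8-.5+y0,np.array(e[1])/8,th
cv2.error: OpenCV(4.12.0) /io/opencv/modules/imgproc/src/shapedescr.cpp:361: error: (-201:Incorrect size of input array) There should be at least 5 points to fit the ellipse in function 'fitEllipseNoDirect'
```

```bash
python3 - <<'E'
s=open('m.py').read()
s=s.replace('g=cv2.cvtColor(S["img"],cv2.COLOR_RGB2GRAY);','i=S["img"].astype(int);g=np.clip(128-8*(i[...,0]-i[...,2]),0,255).astype(np.uint8);')
open('m.py','w').write(s)
E
python3 m.py; python3 -c "
from h import *
for n,p in (('top',(250,220)),('side',(230,193))):
    i=np.load(n+'0.npz')['img']; print(i[p[1],p[0]-22:p[0]+22:2].tolist())"
```

```text
1 [289.  175.8] [22.1 25.8] 71.0 [302.2 191.3] [22.4 24.9] 42.0
  auto [0.588  0.0038 0.054 ] [0.001 0.001] eye [0.591  0.0029 0.0681] [0.0002 0.0002]
2 [250.8 221.3] [22.  24.8] 70.0 [219.2 189. ] [13.6 35.3] 142.0
  auto [0.4278 0.1205 0.0899] [0.0109 0.0109] eye [0.444  0.1155 0.0709] [0.0003 0.0003]
3 [323.5 214. ] [22.5 24.8] 72.0 [281.4 217.5] [13.6 66.6] 43.0
  auto [ 0.446  -0.0849  0.0878] [0.0247 0.0247] eye [ 0.4716 -0.1071  0.0744] [0.0005 0.0005]
dish top (382.5285758972168, 221.6249885559082, array([63.32735825, 65.04805756]), 68.0) [ 0.46082345 -0.29251224  0.004     ]
dish side (373.0526580810547, 282.0275650024414, array([68.25473785, 99.06153107]), 39.0) [ 0.45835793 -0.29244996  0.004     ]
(array([ 0.46054327, -0.29215225,  0.00256685]), [0.0007836719171400329, 0.000783671917140045])
bin [[170, 177], [219, 186], [208, 238], [177, 236], [158, 228]] [[0.576, 0.373], [0.552, 0.22], [0.389, 0.245], [0.393, 0.34], [0.416, 0.399]]
bin [[173, 181], [218, 189], [207, 237], [184, 237], [162, 229]] [[0.564, 0.363], [0.542, 0.223], [0.392, 0.249], [0.39, 0.319], [0.413, 0.38
[... 362 characters left out ...]
4, 147, 144], [152, 145, 141], [156, 149, 146], [157, 151, 148], [174, 168, 166], [173, 169, 168], [188, 185, 184], [192, 188, 187], [192, 187, 186], [193, 189, 188], [191, 188, 186], [184, 180, 179], [196, 192, 191], [163, 160, 159], [161, 158, 157], [148, 142, 140], [157, 151, 148], [159, 152, 149], [160, 152, 148], [163, 155, 152]]
[[17, 52, 101], [18, 53, 102], [19, 54, 103], [17, 53, 102], [11, 47, 99], [186, 184, 182], [167, 162, 156], [207, 204, 196], [207, 202, 195], [202, 198, 190], [208, 203, 196], [209, 202, 195], [207, 203, 196], [188, 182, 175], [209, 206, 197], [199, 194, 186], [189, 185, 178], [184, 178, 169], [191, 181, 171], [189, 180, 169], [190, 180, 171], [188, 179, 169]]
```

Triangulated lid tops are z = 0.068–0.074, as expected. The tins are at t1 (.591,.003), t2 (.444,.1155) and t3 (.472,-.107). The bin rim, consistent between views at z=.04, is centred at (.483,.310), and the dish is at about (.459,-.292). I'll go above t2 first.

```bash
cat > go.py <<'E'
import sys,numpy as np
from plant import r
from scipy.spatial.transform import Rotation as Ro
s=r.get_state();R=Ro.from_quat(s["eef_rot"]).as_matrix();p=np.array(s["tool_pos"])
print("t",round(s["clock"],2),"p",p.round(4),"F",np.round(s["contact_force"],2),"open",round(float(s["opening"]),3),"rot",np.round(s["eef_rot"],3))
for a in sys.argv[1:]:
    d=R.T@(np.array(eval(a))-p)/.15; print(a,"->",d.round(3),"scale1:",np.ceil(abs(d).max()*100)/100)
E
python3 go.py "(.444,.1155,.16)"
```

```text
t 0.1 p [0.2034 0.5904 0.238 ] F [-0.05  0.37 -0.01] open 1.0 rot [ 0.165  0.986 -0.001 -0.   ]
(.444,.1155,.16) -> [-2.547 -2.47   0.524] scale1: 2.55
```

```bash
M="python3 -m pendant"
python3 -m pendant '[1,-0.85,-0.823,0.1,0,0,0, 1,-0.85,-0.823,0.1,0,0,0, 1,-0.85,-0.823,0.1,0,0,0, 1,-0.85,-0.823,0.1,0,0,0]' 20
python3 -m pendant '[1,-0.85,-0.823,0.2,0,0,0, 1,-0.85,-0.823,0.2,0,0,0, 1,-0.85,-0.823,0.2,0,0,0, 1,-0.85,-0.823,0.2,0,0,0]'
python3 -m pendant '[1,-0.85,-0.823,0.2,0,0,0, 1,-0.85,-0.823,0.2,0,0,0, 1,-0.85,-0.823,0.2,0,0,0, 1,-0.85,-0.823,0.2,0,0,0, 1,-0.85,-0.823,0.2,0,0,0, 1,-0.85,-0.823,0.2,0,0,0]'
python3 go.py "(.444,.1155,.12)"
python3 - <<'E'
from plant import r
import cv2,numpy as np
s=r.snapshot("wrist"); np.savez("w1.npz",**s); cv2.imwrite("pics/w1.png",s["img"][:,:,::-1]); print(s["mtx"],s["cam_to_world"].round(4))
E
```

```text
clock: 0.5
tool_pos: [0.2858, 0.4277, 0.2231]
eef_rot: [0.167, 0.986, -0.002, 0.001]
contact_force: [0.2, 0.6, 0.8]
opening: 1.001
finger_force: 0.0
clock: 0.9
tool_pos: [0.3652, 0.2699, 0.193]
eef_rot: [0.167, 0.986, -0.002, -0.0]
contact_force: [1.3, 0.1, 0.0]
opening: 1.004
finger_force: 0.0
clock: 1.5
tool_pos: [0.4446, 0.1159, 0.1635]
eef_rot: [0.166, 0.986, 0.0, -0.0]
contact_force: [0.3, 0.3, -0.2]
opening: 0.997
finger_force: 0.0
t 1.5 p [0.4446 0.1159 0.1635] F [ 0.35  0.32 -0.23] open 0.997 rot [ 0.166  0.986  0.    -0.   ]
(.444,.1155,.12) -> [ 0.002 -0.004  0.29 ] scale1: 0.29
[[325.1922621    0.         278.33044063]
 [  0.         325.1922621  209.93327388]
 [  0.           0.           1.        ]] [[ 3.266e-01 -9.059e-01 -2.698e-01  3.754e-01]
 [ 9.452e-01  3.132e-01  9.250e-02  1.406e-01]
 [ 7.000e-04 -2.852e-01  9.585e-01  3.111e-01]
 [ 0.000e+00  0.000e+00  0.000e+00  1.000e+00]]
```

View pics/w1.png

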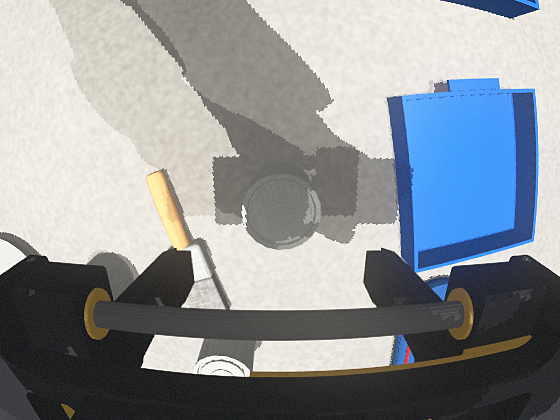

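The wrist view shows tin t2 in shadow at about (282,210) between the fingers, with the bin on the right and the brush on the left. I'll check its position and the bin's from here.

```bash
cat >> h.py <<'E'
def wray(s,u,v):
    K=s["mtx"];T=s["cam_to_world"];x=u-K[0,2];y=v-K[1,2];r=np.hypot(x,y);th=r/K[0,0];k=np.sin(th)/max(r,1e-9)
    return T[:3,3],T[:3,:3]@np.array([x*k,-y*k,-np.cos(th)])
def wz(s,u,v,z):
    o,d=wray(s,u,v); return o+d*(z-o[2])/d[2]
E
python3 - <<'E'
from h import *
s=dict(np.load("w1.npz"))
im=s["img"][155:265,220:345]
cv2.imwrite("pics/w1c.png",cv2.resize(im,None,fx=5,fy=5,interpolation=cv2.INTER_CUBIC)[:,:,::-1])
for n,uv in dict(c=(282,210),l=(244,210),r=(321,205),t=(283,172),b=(283,248)).items(): print(n,wz(s,*uv,.072).round(4))
for uv in ((389,98),(533,90),(538,265),(416,271)): print(wz(s,*uv,.04).round(4))
E
```

```text
c [0.4437 0.1202 0.072 ]
l [0.4341 0.0925 0.072 ]
r [0.4497 0.1498 0.072 ]
t [0.416  0.1304 0.072 ]
b [0.4739 0.1107 0.072 ]
[0.3886 0.2358 0.04  ]
[0.4157 0.4039 0.04  ]
[0.6206 0.3896 0.04  ]
[0.5567 0.2235 0.04  ]
```

View pics/w1c.png

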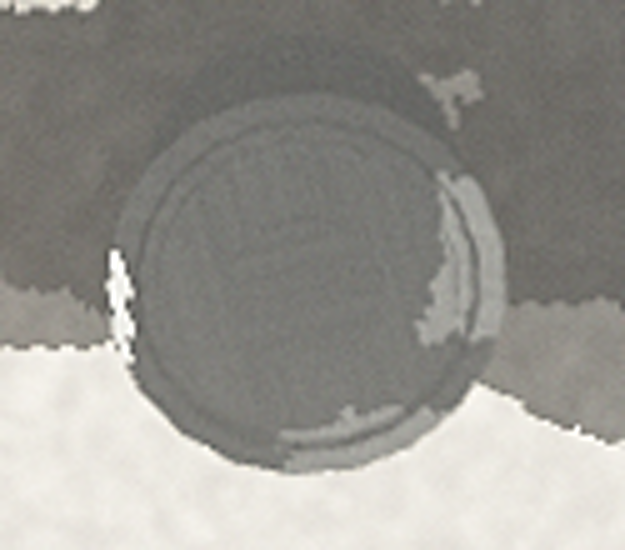

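The lid is centred at pixel (282,212), which gives (.4445,.119), within 3 mm of the estimate. The bin corners agree too. Next I descend, grip and lift.

```bash
python3 -m pendant '[1,0.005,0.015,0.3,0,0,0, 1,0.005,0.015,0.6,0,0,0, 1,0.005,0.015,0.8,0,0,0, 1,0.005,0.015,0.89,0,0,0, 1,0.005,0.015,0.89,0,0,0, 1,0.005,0.015,0.89,0,0,0]' 25
python3 -m pendant '[0,0,0,0,0,0,0, 0,0,0,0,0,0,0, 0,0,0,0,0,0,0, 0,0,0,0,0,0,0, 0,0,0,0,0,0,0, 0,0,0,0,0,0,0]' 25
python3 -m pendant '[0,0,0,0,0,0,0, 0,0,0,-0.1,0,0,0, 0,0,0,-0.2,0,0,0, 0,0,0,-0.3,0,0,0, 0,0,0,-0.3,0,0,0, 0,0,0,-0.3,0,0,0, 0,0,0,-0.3,0,0,0]' 25
for i in 1 2 3; do python3 -m pendant '[0,0,0,0,0,0,0]' | grep contact; done
```

```text
clock: 2.15
tool_pos: [0.4443, 0.1201, 0.0306]
eef_rot: [0.164, 0.986, 0.0, -0.0]
contact_force: [0.2, -0.2, 0.3]
opening: 0.999
finger_force: 0.0
clock: 2.75
tool_pos: [0.445, 0.1186, 0.0309]
eef_rot: [0.165, 0.986, 0.0, 0.001]
contact_force: [-0.5, 0.3, 6.9]
opening: 0.703
finger_force: 25.0
clock: 3.45
tool_pos: [0.4443, 0.1184, 0.0746]
eef_rot: [0.165, 0.986, -0.0, -0.0]
contact_force: [-0.2, -0.7, -2.3]
opening: 0.704
finger_force: 25.0
contact_force: [0.2, 1.4, -1.0]
contact_force: [0.8, -0.1, -1.0]
contact_force: [-0.4, 0.0, -0.7]
```

```bash
for i in 1 2 3 4 5 6 7 8; do python3 -m pendant '[0,0,0,0,0,0,0]' | grep -E "contact|tool_pos"; done
```

```text
tool_pos: [0.4445, 0.1186, 0.075]
contact_force: [0.2, 0.2, -0.8]
tool_pos: [0.4446, 0.1186, 0.0751]
contact_force: [0.1, -0.4, -0.2]
tool_pos: [0.4446, 0.1186, 0.0752]
contact_force: [0.2, 0.0, -1.5]
tool_pos: [0.4446, 0.1186, 0.0752]
contact_force: [-0.3, -0.6, -0.3]
tool_pos: [0.4446, 0.1186, 0.0752]
contact_force: [0.6, -0.1, -0.0]
tool_pos: [0.4446, 0.1186, 0.0752]
contact_force: [-0.3, -0.3, -0.4]
tool_pos: [0.4446, 0.1185, 0.0752]
contact_force: [-0.6, -0.4, -1.7]
tool_pos: [0.4446, 0.1186, 0.0752]
contact_force: [0.5, -0.4, -1.0]
```

The mean is about −0.8 N, so t2 is the empty one. The steel tin goes first, so I'll set this one back and go above t3.

```bash
python3 -m pendant '[0,0,0,0.1,0,0,0, 0,0,0,0.19,0,0,0, 0,0,0,0.25,0,0,0, 0,0,0,0.275,0,0,0, 0,0,0,0.285,0,0,0, 0,0,0,0.295,0,0,0, 0,0,0,0.298,0,0,0, 0,0,0,0.298,0,0,0]' 25
python3 -m pendant '[1,0,0,0,0,0,0, 1,0,0,0,0,0,0, 1,0,0,0,0,0,0, 1,0,0,-0.1,0,0,0, 1,0,0,-0.4,0,0,0, 1,0,0,-0.7,0,0,0, 1,0,0,-0.9,0,0,0, 1,0,0,-0.9,0,0,0]'
python3 go.py "(.4716,-.105,.165)"
```

```text
clock: 5.35
tool_pos: [0.4447, 0.1186, 0.0309]
eef_rot: [0.165, 0.986, 0.0, 0.0]
contact_force: [-0.2, 0.6, 1.2]
opening: 0.707
finger_force: 25.0
clock: 6.15
tool_pos: [0.4467, 0.1191, 0.1689]
eef_rot: [0.166, 0.986, 0.002, 0.003]
contact_force: [1.2, 0.9, 0.1]
opening: 0.998
finger_force: 0.0
t 6.15 p [0.4467 0.1191 0.1689] F [1.16 0.85 0.15] open 0.998 rot [0.166 0.986 0.002 0.003]
(.4716,-.105,.165) -> [-0.645 -1.358  0.023] scale1: 1.36
```

```bash
python3 -m pendant '[1,-0.32,-0.68,0,0,0,0, 1,-0.32,-0.68,0,0,0,0, 1,-0.32,-0.68,0,0,0,0]'
python3 -m pendant '[1,-0.32,-0.68,0,0,0,0, 1,-0.32,-0.68,0,0,0,0, 1,-0.32,-0.68,0,0,0,0, 1,-0.32,-0.68,0,0,0,0, 1,-0.32,-0.68,0,0,0,0]'
python3 go.py "(.4716,-.105,.031)"
python3 - <<'E'
from plant import r
from h import *
s=r.snapshot("wrist"); np.savez("w2.npz",**s)
cv2.imwrite("pics/w2.png",s["img"][:,:,::-1])
E
```

```text
clock: 6.45
tool_pos: [0.4557, 0.0001, 0.1644]
eef_rot: [0.169, 0.986, -0.002, -0.001]
contact_force: [-0.0, -0.4, 0.1]
opening: 0.994
finger_force: 0.0
clock: 6.95
tool_pos: [0.4686, -0.1039, 0.165]
eef_rot: [0.164, 0.986, 0.001, -0.001]
contact_force: [0.4, -0.0, 0.4]
opening: 1.002
finger_force: 0.0
t 6.95 p [ 0.4686 -0.1039  0.165 ] F [ 0.4  -0.02  0.37] open 1.002 rot [ 0.164  0.986  0.001 -0.001]
(.4716,-.105,.031) -> [-0.022 -0.001  0.893] scale1: 0.9
```

View pics/w2.png

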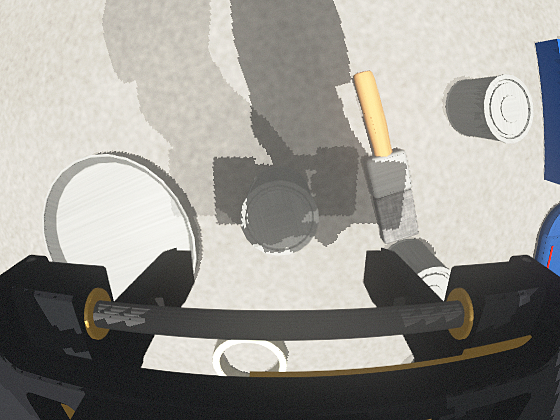

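t3's lid is centred at about (280,216), between the open fingers. The dish is at left, with its floor centre hidden by the finger.

```bash
python3 - <<'E'
from h import *
s=dict(np.load("w2.npz"))
for uv in ((280,216),(281,216)): print(wz(s,*uv,.072).round(4))
# dish rim points, left/top arc
P=np.array([wz(s,u,v,.02)[:2] for u,v in ((44,205),(48,185),(62,168),(85,157),(105,153),(125,155))])
A=np.c_[2*P,np.ones(len(P))];x=np.linalg.lstsq(A,(P**2).sum(1),rcond=None)[0];print("dish",x[:2],np.sqrt(x[2]+x[:2]@x[:2]))
E
python3 go.py "(.4745,-.1035,.031)"
```

```text
[ 0.4722 -0.1027  0.072 ]
[ 0.4725 -0.102   0.072 ]
dish [ 0.45811027 -0.2903254 ] 0.09673873752790545
t 7.0 p [ 0.4687 -0.1032  0.1652] F [0.42 0.68 0.66] open 0.998 rot [ 0.164  0.987  0.001 -0.   ]
(.4745,-.1035,.031) -> [-0.038  0.009  0.894] scale1: 0.9
```

```bash
python3 -m pendant '[1,-0.02,0.01,0.3,0,0,0, 1,-0.02,0.01,0.6,0,0,0, 1,-0.02,0.01,0.8,0,0,0, 1,-0.02,0.01,0.89,0,0,0, 1,-0.02,0.01,0.89,0,0,0, 1,-0.02,0.01,0.89,0,0,0]' 25
python3 -m pendant '[0,0,0,0,0,0,0, 0,0,0,0,0,0,0, 0,0,0,0,0,0,0, 0,0,0,0,0,0,0, 0,0,0,0,0,0,0, 0,0,0,0,0,0,0]' 30
python3 -m pendant '[0,0,0,0,0,0,0, 0,0,0,-0.1,0,0,0, 0,0,0,-0.2,0,0,0, 0,0,0,-0.3,0,0,0, 0,0,0,-0.3,0,0,0, 0,0,0,-0.3,0,0,0, 0,0,0,-0.3,0,0,0]' 30
for i in 1 2 3 4 5 6; do python3 -m pendant '[0,0,0,0,0,0,0]' | grep -E contact; done; python3 go.py "(.458,-.2905,.08)"
```

```text
clock: 7.6
tool_pos: [0.4725, -0.1032, 0.0323]
eef_rot: [0.164, 0.987, 0.0, -0.0]
contact_force: [0.4, 0.1, 0.3]
opening: 0.999
finger_force: 0.0
clock: 8.2
tool_pos: [0.4727, -0.1051, 0.0326]
eef_rot: [0.165, 0.986, 0.0, 0.001]
contact_force: [-1.0, -0.1, 6.2]
opening: 0.707
finger_force: 30.0
clock: 8.9
tool_pos: [0.4718, -0.1052, 0.0763]
eef_rot: [0.165, 0.986, -0.0, -0.001]
contact_force: [1.1, -0.6, -1.8]
opening: 0.706
finger_force: 30.0
contact_force: [-0.2, -0.1, -2.4]
contact_force: [0.3, -0.0, -2.0]
contact_force: [-0.0, -0.3, -1.9]
contact_force: [0.2, 0.2, -2.2]
contact_force: [0.2, -0.2, -1.8]
contact_force: [-0.1, -0.1, -1.5]
t 9.5 p [ 0.4723 -0.1051  0.077 ] F [-0.11 -0.08 -1.47] open 0.698 rot [0.165 0.986 0.    0.   ]
(.458,-.2905,.08) -> [-0.313 -1.2   -0.02 ] scale1: 1.2
```

The mean is about −2.0 N, so t3 is the aluminium one. I'll set it back exactly where it stood, then go to t1.

```bash
python3 -m pendant '[0,0,0,0.1,0,0,0, 0,0,0,0.19,0,0,0, 0,0,0,0.25,0,0,0, 0,0,0,0.275,0,0,0, 0,0,0,0.285,0,0,0, 0,0,0,0.295,0,0,0, 0,0,0,0.298,0,0,0, 0,0,0,0.298,0,0,0]' 30
python3 -m pendant '[1,0,0,0,0,0,0, 1,0,0,0,0,0,0, 1,0,0,0,0,0,0, 1,0,0,-0.1,0,0,0, 1,0,0,-0.4,0,0,0, 1,0,0,-0.7,0,0,0, 1,0,0,-0.88,0,0,0, 1,0,0,-0.88,0,0,0, 1,0,0,-0.88,0,0,0]'
python3 go.py "(.592,.005,.165)"
```

```text
clock: 10.3
tool_pos: [0.4725, -0.1051, 0.0327]
eef_rot: [0.165, 0.986, 0.0, 0.0]
contact_force: [-0.7, -1.2, 0.9]
opening: 0.703
finger_force: 30.0
clock: 11.2
tool_pos: [0.4722, -0.1055, 0.1644]
eef_rot: [0.165, 0.986, -0.0, 0.0]
contact_force: [-1.2, 0.7, 0.1]
opening: 1.0
finger_force: 0.0
t 11.2 p [ 0.4722 -0.1055  0.1644] F [-1.19  0.69  0.13] open 1.0 rot [ 0.165  0.986 -0.     0.   ]
(.592,.005,.165) -> [-0.514  0.957 -0.003] scale1: 0.96
```

```bash
python3 -m pendant '[1,-0.514,0.957,0,0,0,0, 1,-0.514,0.957,0,0,0,0, 1,-0.514,0.957,0,0,0,0, 1,-0.514,0.957,0,0,0,0, 1,-0.514,0.957,0,0,0,0, 1,-0.514,0.957,0,0,0,0]'
python3 - <<'E'
from plant import r
from h import *
s=r.snapshot("wrist"); np.savez("w3.npz",**s)
cv2.imwrite("pics/w3.png",s["img"][:,:,::-1])
E
```

```text
clock: 11.8
tool_pos: [0.5899, 0.0038, 0.1626]
eef_rot: [0.165, 0.986, -0.001, -0.002]
contact_force: [-0.0, -1.1, 0.1]
opening: 1.002
finger_force: 0.0
```

View pics/w3.png

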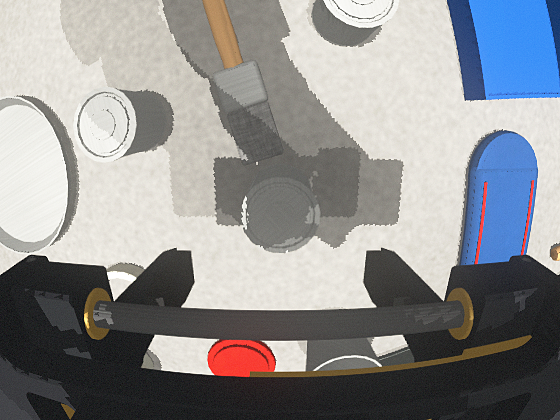

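t1 is at about (281,214), centred between the fingers. The brush tip at (258,162) is clear of the finger paths, and t3 is standing at (107,124).

```bash
python3 -m pendant '[1,-0.015,0,0.3,0,0,0, 1,-0.015,0,0.6,0,0,0, 1,-0.015,0,0.8,0,0,0, 1,-0.015,0,0.88,0,0,0, 1,-0.015,0,0.88,0,0,0, 1,-0.015,0,0.88,0,0,0]' 30
python3 -m pendant '[0,0,0,0,0,0,0, 0,0,0,0,0,0,0, 0,0,0,0,0,0,0, 0,0,0,0,0,0,0, 0,0,0,0,0,0,0, 0,0,0,0,0,0,0]' 35
python3 -m pendant '[0,0,0,0,0,0,0, 0,0,0,-0.1,0,0,0, 0,0,0,-0.2,0,0,0, 0,0,0,-0.3,0,0,0, 0,0,0,-0.3,0,0,0, 0,0,0,-0.3,0,0,0, 0,0,0,-0.3,0,0,0]' 35
for i in 1 2 3 4; do python3 -m pendant '[0,0,0,0,0,0,0]' | grep -E contact; done; python3 go.py "(.594,.004,.16)" "(.458,-.2905,.16)"
```

```text
clock: 12.45
tool_pos: [0.5945, 0.0041, 0.0335]
eef_rot: [0.166, 0.986, 0.0, 0.001]
contact_force: [-0.6, 0.5, 0.4]
opening: 1.003
finger_force: 0.0
clock: 13.05
tool_pos: [0.5943, 0.004, 0.0331]
eef_rot: [0.165, 0.986, -0.001, 0.0]
contact_force: [-0.7, -1.0, 6.1]
opening: 0.701
finger_force: 35.0
clock: 13.75
tool_pos: [0.5935, 0.0046, 0.0769]
eef_rot: [0.165, 0.986, -0.0, -0.001]
contact_force: [-0.7, -0.2, -5.0]
opening: 0.7
finger_force: 35.0
contact_force: [-0.3, -0.3, -5.0]
contact_force: [0.5, -0.4, -5.3]
contact_force: [1.0, -0.0, -3.9]
contact_force: [0.1, 0.5, -5.2]
t 14.15 p [0.5939 0.0048 0.0771] F [ 0.07  0.54 -5.17] open 0.698 rot [ 0.165  0.986  0.    -0.   ]
(.594,.004,.16) -> [-0.002 -0.005 -0.553] scale1: 0.56
(.458,-.2905,.16) -> [ 0.216 -2.156 -0.553] scale1: 2.16
```

About −5 N, so t1 is the steel one. I'll take it to the dish.

```bash
python3 -m pendant '[0,0,0,-0.25,0,0,0, 0,0,0,-0.553,0,0,0, 0,0.04,-0.36,-0.553,0,0,0, 0,0.07,-0.6,-0.553,0,0,0, 0,0.07,-0.72,-0.553,0,0,0]' 35
python3 -m pendant '[0,0.036,-0.25,0,0,0,0, 0,0.072,-0.5,0,0,0,0, 0,0.072,-0.72,0,0,0,0]'
python3 -m pendant '[0,0.036,-0.25,0,0,0,0, 0,0.072,-0.5,0,0,0,0, 0,0.072,-0.65,0,0,0,0, 0,0.072,-0.716,0,0,0,0, 0,0.072,-0.716,0,0,0,0, 0,0.072,-0.716,0,0,0,0]'
python3 go.py "(.458,-.2905,.038)"
```

```text
clock: 14.65
tool_pos: [0.5455, -0.0995, 0.1601]
eef_rot: [0.168, 0.986, -0.003, -0.002]
contact_force: [-0.5, 0.1, -4.9]
opening: 0.699
finger_force: 35.0
clock: 14.95
tool_pos: [0.5016, -0.1942, 0.1601]
eef_rot: [0.165, 0.986, -0.0, -0.001]
contact_force: [0.4, -1.0, -5.3]
opening: 0.7
finger_force: 35.0
clock: 15.55
tool_pos: [0.4594, -0.2887, 0.1604]
eef_rot: [0.164, 0.986, 0.001, 0.001]
contact_force: [0.0, -0.1, -4.7]
opening: 0.697
finger_force: 35.0
t 15.55 p [ 0.4594 -0.2887  0.1604] F [ 0.01 -0.12 -4.67] open 0.697 rot [0.164 0.986 0.001 0.001]
(.458,-.2905,.038) -> [ 0.006 -0.016  0.816] scale1: 0.82
```

```bash
python3 -m pendant '[0,0.004,-0.012,0.25,0,0,0, 0,0.004,-0.012,0.5,0,0,0, 0,0.004,-0.012,0.68,0,0,0, 0,0.004,-0.012,0.75,0,0,0, 0,0.004,-0.012,0.78,0,0,0, 0,0.004,-0.012,0.795,0,0,0, 0,0.004,-0.012,0.805,0,0,0, 0,0.004,-0.012,0.81,0,0,0, 0,0.004,-0.012,0.81,0,0,0, 0,0.004,-0.012,0.81,0,0,0]'
python3 -m pendant '[0,0,0,0.004,0,0,0, 0,0,0,0.008,0,0,0, 0,0,0,0.008,0,0,0]'
```

```text
clock: 16.55
tool_pos: [0.4574, -0.2923, 0.0392]
eef_rot: [0.165, 0.986, -0.0, 0.0]
contact_force: [0.0, 0.1, -5.2]
opening: 0.7
finger_force: 35.0
clock: 16.85
tool_pos: [0.4571, -0.2921, 0.0375]
eef_rot: [0.165, 0.986, 0.0, -0.0]
contact_force: [0.5, -0.2, -5.7]
opening: 0.699
finger_force: 35.0
```

```bash
python3 -m pendant '[0,0,0,0.004,0,0,0, 0,0,0,0.006,0,0,0, 0,0,0,0.006,0,0,0]'
```

```text
clock: 17.15
tool_pos: [0.4573, -0.2921, 0.0372]
eef_rot: [0.165, 0.986, -0.0, 0.0]
contact_force: [-1.9, 0.3, 4.8]
opening: 0.698
finger_force: 35.0
```

Contact is made, so I release, rise and go back to t2.

```bash
python3 -m pendant '[1,0,0,0,0,0,0, 1,0,0,0,0,0,0, 1,0,0,0,0,0,0, 1,0,0,-0.1,0,0,0, 1,0,0,-0.4,0,0,0, 1,0,0,-0.7,0,0,0, 1,0,0,-0.88,0,0,0, 1,0,0,-0.88,0,0,0, 1,0,0,-0.88,0,0,0]'
python3 go.py "(.4447,.1186,.165)"
```

```text
clock: 18.05
tool_pos: [0.4572, -0.2924, 0.1688]
eef_rot: [0.165, 0.986, -0.0, 0.0]
contact_force: [0.1, 0.9, -0.2]
opening: 1.002
finger_force: 0.0
t 18.05 p [ 0.4572 -0.2924  0.1688] F [ 0.13  0.89 -0.24] open 1.002 rot [ 0.165  0.986 -0.     0.   ]
(.4447,.1186,.165) -> [0.972 2.563 0.024] scale1: 2.57
```

```bash
python3 -m pendant '[1,0.324,0.854,0,0,0,0, 1,0.324,0.854,0,0,0,0, 1,0.324,0.854,0,0,0,0, 1,0.324,0.854,0,0,0,0]'
python3 -m pendant '[1,0.324,0.854,0,0,0,0, 1,0.324,0.854,0,0,0,0, 1,0.324,0.854,0,0,0,0, 1,0.324,0.854,0,0,0,0]'
python3 -m pendant '[1,0.324,0.854,0.02,0,0,0, 1,0.324,0.854,0.02,0,0,0, 1,0.324,0.854,0.02,0,0,0, 1,0.324,0.854,0.02,0,0,0, 1,0.324,0.854,0.02,0,0,0, 1,0.324,0.854,0.02,0,0,0]' 25
python3 go.py "(.4447,.1186,.0315)"
```

```text
clock: 18.45
tool_pos: [0.4523, -0.1487, 0.1676]
eef_rot: [0.16, 0.987, 0.002, -0.002]
contact_force: [0.6, -0.1, -0.2]
opening: 0.997
finger_force: 0.0
clock: 18.85
tool_pos: [0.4486, -0.0127, 0.1679]
eef_rot: [0.16, 0.987, 0.002, -0.001]
contact_force: [0.3, -0.5, 0.3]
opening: 1.0
finger_force: 0.0
clock: 19.45
tool_pos: [0.4443, 0.1161, 0.1649]
eef_rot: [0.167, 0.986, -0.001, -0.001]
contact_force: [1.2, 0.4, 0.1]
opening: 1.003
finger_force: 0.0
t 19.45 p [0.4443 0.1161 0.1649] F [1.19 0.37 0.1 ] open 1.003 rot [ 0.167  0.986 -0.001 -0.001]
(.4447,.1186,.0315) -> [0.003 0.019 0.89 ] scale1: 0.89
```

```bash
python3 -m pendant '[1,0,0.01,0.3,0,0,0, 1,0,0.01,0.6,0,0,0, 1,0,0.01,0.8,0,0,0, 1,0,0.01,0.885,0,0,0, 1,0,0.01,0.885,0,0,0, 1,0,0.01,0.885,0,0,0]' 25
python3 -m pendant '[0,0,0,0,0,0,0, 0,0,0,0,0,0,0, 0,0,0,0,0,0,0, 0,0,0,0,0,0,0, 0,0,0,0,0,0,0, 0,0,0,0,0,0,0]' 25
python3 -m pendant '[0,0,0,0,0,0,0, 0,0,0,-0.1,0,0,0, 0,0,0,-0.4,0,0,0, 0,0,0,-0.7,0,0,0, 0,0,0,-0.8,0,0,0, 0,0,0,-0.8,0,0,0, 0,0,0,-0.8,0,0,0]' 25
python3 go.py "(.483,.310,.15)"
```

```text
clock: 20.05
tool_pos: [0.4452, 0.1186, 0.033]
eef_rot: [0.166, 0.986, -0.001, -0.0]
contact_force: [0.9, -0.2, -0.4]
opening: 0.996
finger_force: 0.0
clock: 20.65
tool_pos: [0.4454, 0.12, 0.0336]
eef_rot: [0.165, 0.986, 0.0, 0.001]
contact_force: [0.4, -0.9, 6.9]
opening: 0.705
finger_force: 25.0
clock: 21.35
tool_pos: [0.4448, 0.1199, 0.1526]
eef_rot: [0.165, 0.986, -0.0, -0.0]
contact_force: [-0.2, 0.3, -0.4]
opening: 0.705
finger_force: 25.0
t 21.35 p [0.4448 0.1199 0.1526] F [-0.21  0.3  -0.39] open 0.705 rot [ 0.165  0.986 -0.    -0.   ]
(.483,.310,.15) -> [0.172 1.281 0.017] scale1: 1.29
```

```bash
python3 -m pendant '[0,0.043,0.25,0,0,0,0, 0,0.086,0.5,0,0,0,0, 0,0.086,0.64,0,0,0,0]'
python3 -m pendant '[0,0.086,0.25,0,0,0,0, 0,0.086,0.5,0,0,0,0, 0,0.086,0.641,0,0,0,0, 0,0.086,0.641,0,0,0,0, 0,0.086,0.641,0,0,0,0]'
python3 go.py "(.483,.310,.0405)"
```

```text
clock: 21.65
tool_pos: [0.4631, 0.2187, 0.1512]
eef_rot: [0.163, 0.987, 0.0, -0.001]
contact_force: [-0.9, -0.7, -0.7]
opening: 0.705
finger_force: 25.0
clock: 22.15
tool_pos: [0.482, 0.3091, 0.1509]
eef_rot: [0.165, 0.986, -0.002, -0.001]
contact_force: [-0.0, -0.4, -1.5]
opening: 0.702
finger_force: 25.0
t 22.15 p [0.482  0.3091 0.1509] F [-0.01 -0.44 -1.51] open 0.702 rot [ 0.165  0.986 -0.002 -0.001]
(.483,.310,.0405) -> [-0.006  0.011  0.736] scale1: 0.74
```

```bash
python3 -m pendant '[0,0,0,0.25,0,0,0, 0,0,0,0.5,0,0,0, 0,0,0,0.65,0,0,0, 0,0,0,0.7,0,0,0, 0,0,0,0.72,0,0,0, 0,0,0,0.73,0,0,0, 0,0,0,0.735,0,0,0, 0,0,0,0.735,0,0,0, 0,0,0,0.735,0,0,0]'
python3 -m pendant '[0,0,0,0.004,0,0,0, 0,0,0,0.008,0,0,0, 0,0,0,0.012,0,0,0, 0,0,0,0.012,0,0,0]'
```

```text
clock: 23.05
tool_pos: [0.4836, 0.3105, 0.0434]
eef_rot: [0.165, 0.986, 0.001, 0.0]
contact_force: [-0.1, -0.4, 0.6]
opening: 0.704
finger_force: 25.0
clock: 23.45
tool_pos: [0.4831, 0.3102, 0.0408]
eef_rot: [0.165, 0.986, -0.0, -0.0]
contact_force: [1.3, 0.1, -1.2]
opening: 0.699
finger_force: 25.0
```

```bash
python3 -m pendant '[0,0,0,0.005,0,0,0, 0,0,0,0.01,0,0,0, 0,0,0,0.014,0,0,0, 0,0,0,0.014,0,0,0]'
python3 -m pendant '[0,0,0,0.004,0,0,0, 0,0,0,0.006,0,0,0, 0,0,0,0.006,0,0,0]'
```

```text
clock: 23.85
tool_pos: [0.4831, 0.3102, 0.0386]
eef_rot: [0.165, 0.986, -0.0, -0.0]
contact_force: [-0.5, 0.5, -0.3]
opening: 0.704
finger_force: 25.0
clock: 24.15
tool_pos: [0.4832, 0.3103, 0.0378]
eef_rot: [0.165, 0.986, 0.0, -0.0]
contact_force: [-1.3, -0.5, -0.7]
opening: 0.703
finger_force: 25.0
```

```bash
python3 -m pendant '[0,0,0,0.003,0,0,0, 0,0,0,0.005,0,0,0, 0,0,0,0.005,0,0,0]'
```

```text
clock: 24.45
tool_pos: [0.4832, 0.3103, 0.0376]
eef_rot: [0.165, 0.986, 0.0, 0.0]
contact_force: [-1.7, -1.2, 5.7]
opening: 0.705
finger_force: 25.0
```

Contact is made. I release, rise clear and check.

```bash
python3 -m pendant '[1,0,0,0,0,0,0, 1,0,0,0,0,0,0, 1,0,0,0,0,0,0, 1,0,0,-0.1,0,0,0, 1,0,0,-0.4,0,0,0, 1,0,0,-0.7,0,0,0, 1,0,0,-1,0,0,0, 1,0,0,-1,0,0,0, 1,0,0,-1,0,0,0]'
python3 -m pendant '[1,0,0.5,-0.3,0,0,0, 1,0,1,-0.3,0,0,0, 1,0,1,-0.3,0,0,0, 1,0,1,-0.3,0,0,0, 1,0,1,-0.3,0,0,0]'
python3 -m pendant '[1,0.3,0.5,0,0,0,0, 1,0.6,1,0,0,0,0, 1,0.6,1,0,0,0,0, 1,0.6,1,0,0,0,0, 1,0.6,1,0,0,0,0]'
python3 - <<'E'
from plant import r
from h import *
t=r.snapshot("top")["img"];s=r.snapshot("side")["img"]
cv2.imwrite("pics/end.png",np.vstack([cv2.resize(t[90:270,130:430],(800,290)),cv2.resize(s[130:320,120:440],(800,310))])[:,:,::-1])
E
```

```text
clock: 25.35
tool_pos: [0.4837, 0.3104, 0.1888]
eef_rot: [0.165, 0.986, 0.001, 0.001]
contact_force: [-0.5, -0.1, -0.3]
opening: 1.002
finger_force: 0.0
clock: 25.85
tool_pos: [0.5308, 0.4533, 0.2301]
eef_rot: [0.164, 0.986, -0.001, -0.001]
contact_force: [0.2, 0.0, -0.4]
opening: 0.997
finger_force: 0.0
clock: 26.35
tool_pos: [0.4918, 0.6251, 0.229]
eef_rot: [0.163, 0.987, -0.002, -0.002]
contact_force: [-0.4, -0.0, -0.7]
opening: 1.0
finger_force: 0.0
```

View pics/end.png

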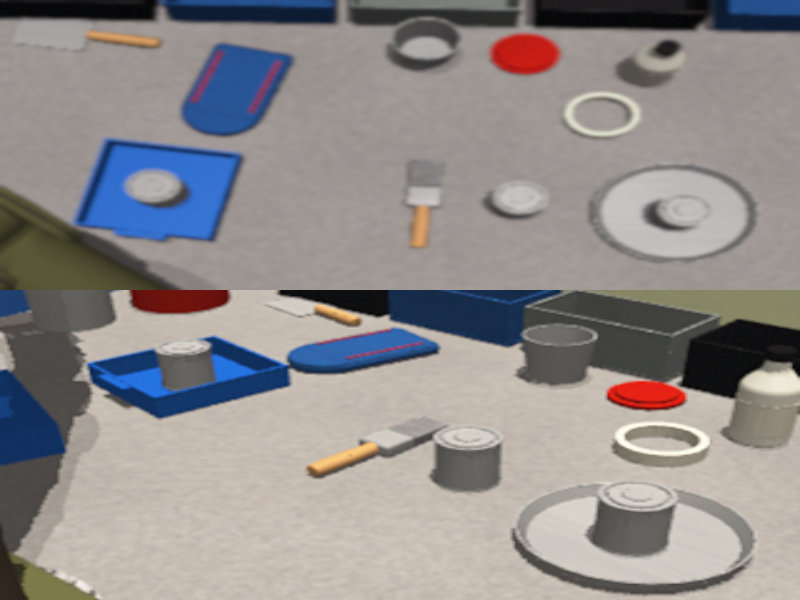

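The final view shows the steel tin in the middle of the dish; the lid at (684,209) matches once parallax is allowed for. The empty tin is upright in the low bin at (154,187), the aluminium tin is at its starting place at (519,199), and the other things are undisturbed.

```bash
python3 -c "
from plant import r
print(r.finish_job())"
```

```text
the job is handed in; nothing more can be done
None
```

The job is handed in at about 26.5 s of the 67 s allowed: the steel tin stands in the middle of the dish, the empty tin is in the low bin, and the aluminium tin was lifted to weigh it and set back where it stood.

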